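# Run a mask carrier home with a click dial and back off three clicks

### The arm

A 7-joint arm with a two-finger parallel gripper is mounted at the origin on the work surface. World frame = base frame: x ahead of the robot, y to its left, z up, the work surface at z = 0. Lengths are in m, angles in rad, forces in N, time in s.
With the tool pointing down it reaches from about 0.4 to 0.85 m from the base axis. Payload 10.4 kg.
Tool frame: the origin (TCP) lies on the centre line of the jaws, within the pads' length; the fingertips stand r.finger_overhang ahead of it and the grasp point (between the pads) lies 5 mm behind it (r.finger_overhang is the distance from the TCP to the fingertips, in m); z points along the fingers, y is the line along which they close (so a half turn about z gives the same grasp; the last joint's range is limited). The gripper opens to 87 mm and grips with 3 to 60 N. Pads are 19 mm wide; open, the fingers measure 117 mm over their backs; the gripper's body (75 mm by 190 mm) begins 51 mm behind the grasp point.
Start: joints at [1.122, 0.332, -0.065, 1.46, 0.022, 1.35, -0.088], TCP at [0.258, -0.569, 0.237] pointing down, gripper open.
Joint ranges: [-2.6, 2.6], [-0.5, 2.12], [-1.47, 1.34], [0.16, 2.42], [-1.27, 4.41], [0.06, 2.06], [-2.6, 2.6]. Speed limits (rad/s): [2.22, 2.22, 2.79, 2.79, 3.14, 3.14, 3.14].

### API

Orientations are given as a unit quaternion [x, y, z, w].
In Python, from bench import read_state, viewer, r gives the robot as it stands.
- The arm moves only by the tool carry_out, never from a script. Its argument "moves" is a list of rows, each a list of 6 numbers: the shift along the tool's x, y, z in units of 40 mm (1.0 is 40 mm), then the turn, a rotation vector about the tool's x, y, z in units of 8 degrees (1.0 is 8 degrees). A call has 1 to 20 rows; each row shifts and turns the commanded pose from where the row before left it, along the tool's axes as they then stand; what a row does not reach is not made up. A row lasts 1/8 s, in which the tool goes at most 62.5 mm and 10.7 degrees, less where a joint would pass 70% of its speed; a pose out of reach is approached as far as the arm can. A call is refused whole if a number of a shift passes 1 or a number of a turn 1, either way. A call with a gripper value outside its range is refused whole. "fingers" is the finger opening in mm, from 0 to 87, set as the call begins (left out, the last holds). The fingers move at their own pace and stop on an object; "force" is the grip in N (left out, the last holds). Time passes only in rows, so rows that do not move let the fingers close. It gives the time, the measured TCP pose, the force, the opening and the grip force at its end, in the units of the state.
- read_state(): the state, without advancing time (a new reading comes with each control period).
- viewer.camera(name): name is "scene" or "side" or "wrist"; returns a dict with "pixels" (384x512x3 uint8, red, green, blue), "range_z" (384x512 float32, m along the optical axis (not along the pixel's ray), 0 where there is no reading), "fx", "fy", "cx", "cy" (pixels), "xyz" and "orientation" of the camera in the world. Camera axes: x right, y down, z forward; pixel columns grow to the right and rows downward; lengths in m; the calibration is good to about 2 mm. A picture is of the moment at which its call begins.
- r.close_job(): hands the job in; it is judged then, once.
The state is a dict: "time": time; "joint_positions": joint angles; "joint_vel": joint speeds; "joint_torque": joint torques, N m; "ee_pos": TCP position; "eef_rot": TCP orientation; "ft_force": force on the tool from outside, world axes, zero at the start; "torque": the same for the moment, N m; "width": finger opening in m; "grip_force": force on a finger pad.
Only numpy, scipy, OpenCV 4.12 (cv2) and the standard library are available. Lean on these libraries where they do the work, as an engineer would, in place of code of your own. Each camera call takes 0.05 s, during which the arm holds its last target. There are 200 camera calls.

### The job

On the setting bed, turn the click dial clockwise so that its jaw slides the framed glass carrier along the rails until it is firmly home against the end stop, feeling for it gently so that the glass frame is not crushed. Then turn the dial back exactly three clicks, so that the jaw stands clear of the carrier by three clicks, and let go. Touch only the dial: leave the carrier to the jaw, and everything else where it stands.

Things in the scene. Friction and masses are not known exactly. Their poses are not given: they have to be found in the camera images.
- dial_grip (a point): grip point of the click dial, on its vertical axis. The dial is a black upright bar, 46 long x 14 thick x 40 mm tall, on a 28 mm radius disc. The bar's top is 14 mm above this point, its foot 26 mm below, the housing's top 34 mm below. The x axis runs along the bar and turns with it (a white line marks the -x half): grip the bar across its thickness, along y
- dial: the dial itself; origin on its axis, under its disc. Clockwise from above drives the jaw out, 12.5 mm a radian; 18 clicks a turn (20 degrees, 4.4 mm of jaw each). It starts in a detent, jaw fully back; the carrier is home after 4 to 9 clicks. A click resists with up to 0.1 N m; midway between detents the torque changes sign and pulls on as strongly. Let go, it settles in a detent
- jaw: the jaw: aluminium bar 50 x 8 x 14 mm on a stiff rubber buffer and a rod out of the housing; origin on the bed, under its front face. Each 10 N on it is 0.125 N m at the dial, besides the click's own torque. Sliding the carrier takes 1 to 4 N. Once home the force grows by about 20 N a mm (25 N in 0.1 rad of dial): some 15 N is firm, 40 N crushes the frame
- jaw_face (a point): middle of the jaw's front face; its y axis is the pushing direction, towards the carrier. If the jaw was pushed home past midway towards a detent that it cannot reach, the dial stays lightly pressed there, and the first click back is the one over that midway crest
- carrier: the carrier: square aluminium frame 76 x 76 x 14 mm with a glass pane, 0.2 kg, lying loose between two rails on the bed; origin at the centre of its underside, its y axis along the rails away from the jaw. It starts 4 to 7 mm off the jaw and 11 to 33 mm short of the end stop, a dark steel block between the rails at the far end of the bed
- bed: the fixed setting bed: steel plate 130 x 260 x 15 mm on the table, with the white dial housing (100 x 90 mm, top 50 mm above the table) centred 95 mm to -y of the origin and two dark rails along y that guide the carrier; origin at table height, 15 mm to +y of the plate's middle; y is the pushing direction
- spare_carrier: a second, identical carrier lying on the table beside the bed: a bystander; origin at the centre of its underside
- driver: a screwdriver 150 mm long lying on the table on the robot's side of the bed: a bystander; origin under it, at its middle
- gauge_block: a steel block 35 x 30 x 12 mm on the table beyond the bed: a bystander; origin at the centre of its underside

How it is judged:
On the way:
1. the jaw presses the carrier firmly home (more than 6 N) (contact force between jaw and carrier above 6 N), for 0.1 s.
At the end, for the whole second after the job is handed in: The carrier lies flat and still where the jaw drove it home (more than 8 mm from its start), and the jaw's face stands 9.5 to 16 mm clear of the carrier (three clicks are 13.1 mm, give or take half a click for where the detents happen to fall); the dial is released (y of jaw_face in the frame of carrier between -0.054 and -0.0475 m and distance of carrier from where it was at the start of the episode above 0.008 m and angle between carrier's own z axis and vertical below 0.05 rad and linear speed of carrier below 0.01 m/s); the robot touches nothing.
It fails at once if the jaw squeezes the carrier with more than 40 N (contact force between jaw and carrier above 40 N).
It fails at once if the gripper touches the carrier (contact force between any of the fingers, the arm and carrier above 1 N).
It fails at once if a bystander is moved by more than 20 mm (distance of any of spare_carrier, driver, gauge_block from where it was at the start of the episode above 0.02 m).
It also fails if it takes over 72 s, if anything falls off the work surface, if the arm or the gripper's body presses on something with over 40 N, if the wrist force passes 120 N, or if a joint passes its speed limit or range.

## Working session

There is one attempt and no reset: what is moved stays moved. The work goes in short steps, Python scripts to look and compute and a tool call to move; the robot and the scene stay as the last step left them, time stands still between calls to the robot, and variables do not carry over. Pictures are saved under pics/ and viewed, at most 10 in all, crops included, and the job is handed in when it is done.

Besides the shell and the picture viewer there is one more tool, called as name(argument=value, ...) on one line, values as JSON. carry_out: Moves the arm, as the interface text tells. Its arguments: {"type":"object","properties":{"moves":{"type":"array","items":{"type":"array","items":{"type":"number"}}},"fingers":{"type":"number"},"force":{"type":"number"}},"required":["moves"]}

```bash
mkdir -p pics; ls; cat > h.py <<'E'
import numpy as np, cv2
from bench import read_state, viewer, r
from scipy.spatial.transform import Rotation as R
def cam(n):
    c=viewer.camera(n); z=c["range_z"]; v,u=np.mgrid[:384,:512]
    P=np.stack([(u-c["cx"])*z/c["fx"],(v-c["cy"])*z/c["fy"],z],-1)
    W=P@R.from_quat(c["orientation"]).as_matrix().T+np.array(c["xyz"])
    W[z==0]=np.nan
    return c,W
def save(n,im): cv2.imwrite(n,im[...,::-1])
E
python3 - <<'E'
from h import *
s=read_state(); print(s, r.finger_overhang)
ims=[]
for n in("scene","side"):
    c,W=cam(n); np.save(n+".npy",W); np.save(n+"p.npy",c["pixels"]); ims.append(c["pixels"]); print(n,c["xyz"],c["orientation"],c["fx"])
save("pics/a.png",cv2.resize(np.vstack(ims),(800,1200))[:600]);save("pics/b.png",cv2.resize(ims[1],(800,600)))
E
```

```text
pics
{'time': 0.0, 'joint_positions': array([ 1.12240639,  0.33289107, -0.06469747,  1.46098912,  0.02159308,
        1.34990237, -0.08852338]), 'joint_vel': array([ 0.00040155,  0.00087057, -0.00033414,  0.00138107, -0.0003354 ,
       -0.00065185,  0.00118733]), 'joint_torque': array([ 3.56742803e-04, -6.23254180e+01,  2.49537081e-02, -3.89900243e+01,
       -6.12495071e-02,  3.96339130e-02,  1.90269106e-04]), 'ee_pos': array([ 0.25798337, -0.56884159,  0.23571912]), 'eef_rot': array([ 9.77423619e-01,  2.11287745e-01, -1.89542220e-04, -7.22889044e-04]), 'ft_force': array([0.8571559 , 0.10161897, 0.4245478 ]), 'torque': array([ 0.04630847, -0.06659203,  0.0019048 ]), 'grip_force': 0.0, 'width': 0.08708131646946961} 0.014
scene [ 0.85024204 -0.3545422   0.53254781] [ 0.87077576  0.23570362 -0.11313511 -0.41640584] 389.1910715528669
side [0.48028894 0.81815855 0.55048991] [-0.05885884  0.89023439 -0.45064388  0.03063425] 400.1570620237128
```

View pics/a.png

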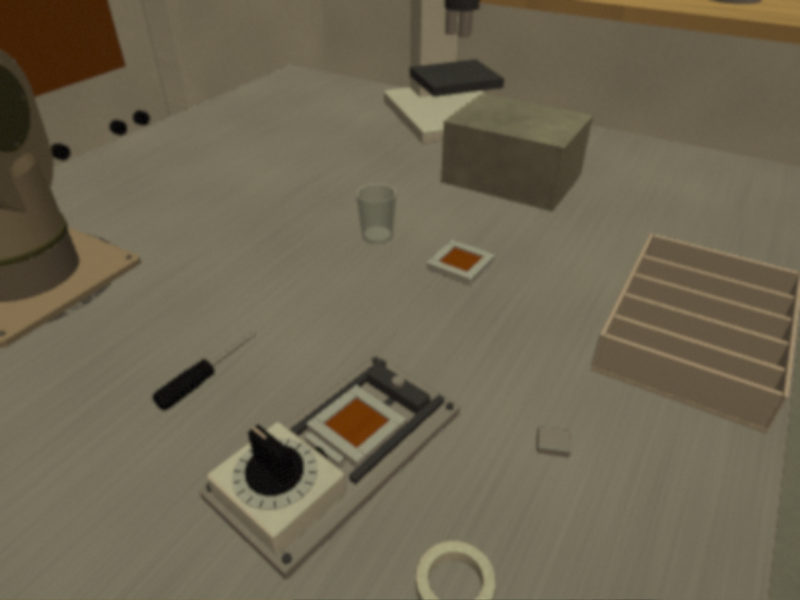

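View pics/b.png

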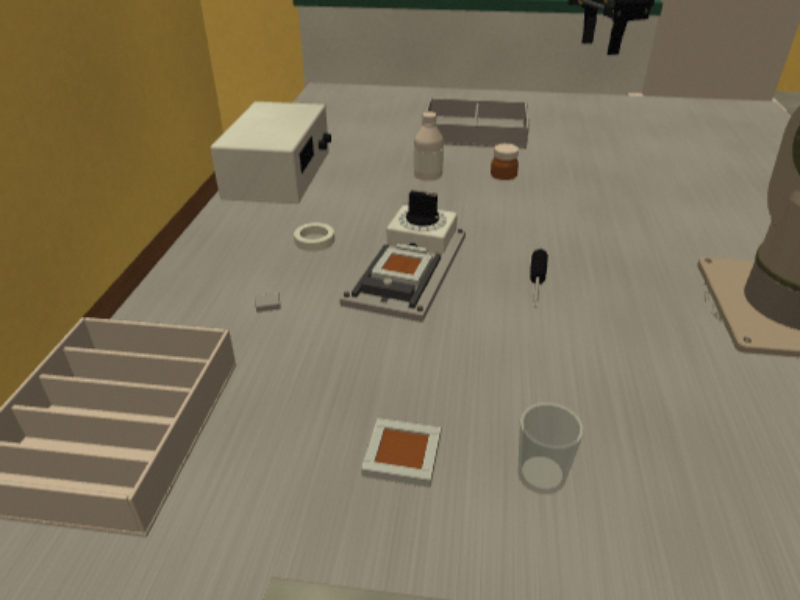

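The scene view (800 px wide) shows the white housing at about (275,485), with the dial bar top at (272,440) and the white line towards (258,432). The carrier is at (355,420) and the end stop at (400,385). The driver is to the left at (205,375) and the gauge block at (555,440). Next I'll measure them from the depth data.

```bash
python3 - <<'E'
from h import *
for n in("scene","side"):
    W=np.load(n+".npy"); p=np.load(n+"p.npy").astype(int)
    ctr=W[294,176] if n=="scene" else W[137,270]
    print(n,"ctr",ctr)
    near=np.linalg.norm(W[...,:2]-ctr[:2],axis=-1)<0.12
    def rect(m,name):
        q=W[m]
        if len(q)<8: print(name,len(q));return
        b=cv2.minAreaRect(q[:,:2].astype(np.float32)*1000); print(name,len(q),np.round(q.mean(0),4),[np.round(x,1) for x in b], "box",cv2.boxPoints(b).round().tolist())
    g=p.sum(-1)
    rect(near&(abs(W[...,2]-.05)<.004)&(g>300),"housing")
    rect(near&(abs(W[...,2]-.098)<.004),"bartop")
    rect(near&(W[...,2]>.065)&(W[...,2]<.11),"bar")
    rect(near&(W[...,2]>.054)&(W[...,2]<.062)&(g<200),"disc")
E
```

```text
scene ctr [ 0.5857737  -0.12200265  0.09119994]
housing 2213 [ 0.5798 -0.1205  0.0494] [array([ 571. , -112.8]), array([ 89.8, 100.3]), np.float64(79.0)] box [[513.0, -147.0], [612.0, -166.0], [629.0, -78.0], [530.0, -59.0]]
bartop 276 [ 0.5722 -0.1132  0.0968] [array([ 571.4, -112.3]), array([14.7, 46.1]), np.float64(80.1)] box [[547.0, -116.0], [593.0, -123.0], [595.0, -109.0], [550.0, -101.0]]
bar 582 [ 0.5753 -0.1159  0.0878] [array([ 571.6, -112.5]), array([14.8, 46.7]), np.float64(79.3)] box [[547.0, -115.0], [593.0, -124.0], [596.0, -110.0], [550.0, -101.0]]
disc 542 [ 0.5746 -0.1202  0.0571] [array([ 573.3, -114.6]), array([53.6, 49.5]), np.float64(49.6)] box [[537.0, -119.0], [575.0, -151.0], [610.0, -110.0], [572.0, -78.0]]
side ctr [ 0.5689881  -0.10390133  0.06286546]
housing 427 [ 0.5672 -0.0955  0.0505] [array([ 569.7, -110.3]), array([91.2, 99.4]), np.float64(79.5)] box [[513.0, -146.0], [610.0, -164.0], [627.0, -75.0], [529.0, -56.0]]
bartop 66 [ 0.5696 -0.1086  0.0977] [array([ 569.2, -110.1]), array([15.1, 45.9]), np.float64(79.9)] box [[545.0, -114.0], [590.0, -122.0], [593.0, -107.0], [548.0, -99.0]]
bar 246 [ 0.5684 -0.1064  0.0845] [array([ 569.3, -109.6]), array([16. , 45.9]), np.float64(78.8)] box [[545.0, -113.0], [590.0, -122.0], [593.0, -106.0], [548.0, -97.0]]
disc 110 [ 0.5701 -0.0981  0.0584] [array([ 569.6, -100.9]), array([33.9, 52.6]), np.float64(86.3)] box [[542.0, -116.0], [595.0, -120.0], [597.0, -86.0], [545.0, -82.0]]
```

The two cameras agree to within 2 mm: the grip is at (0.5705, -0.1115, 0.084) and the bar's direction is -11°. The sizes match those given (46 x 15 bar, 100 x 90 housing). I'll move above the dial and turn the wrist counter-clockwise, so that there is room for a long clockwise turn.

carry_out(moves=[[0.987, -0.6, 0, 0, 0, 0], [0.987, -0.6, 0, 0, 0, 0], [0.987, -0.6, 0, 0, 0, 0], [0.987, -0.6, 0, 0, 0, 0], [0.987, -0.6, 0, 0, 0, 0], [0.987, -0.6, 0, 0, 0, 0], [0.987, -0.6, 0, 0, 0, 0], [0.987, -0.6, 0, 0, 0, 0], [0.987, -0.6, 0, 0, 0, 0], [0.987, -0.6, 0, 0, 0, 0], [0.987, -0.6, 0, 0, 0, 0], [0.987, -0.6, 0, 0, 0, 0]], fingers=60)

```text
time: 1.6
ee_pos: [0.5712, -0.11, 0.2363]
eef_rot: [0.977, 0.211, -0.0, 0.0]
ft_force: [0.1, -0.3, -0.0]
width: 0.0598
grip_force: 0.0
```

carry_out(moves=[[0, 0, 0, 0, 0, -1], [0, 0, 0, 0, 0, -1], [0, 0, 0, 0, 0, -1], [0, 0, 0, 0, 0, -1], [0, 0, 0, 0, 0, -1], [0, 0, 0, 0, 0, -1], [0, 0, 0, 0, 0, -1], [0, 0, 0, 0, 0, -1], [0, 0, 0, 0, 0, -1], [0, 0, 0, 0, 0, -1], [0, 0, 0, 0, 0, -1], [0, 0, 0, 0, 0, -1], [0, 0, 0, 0, 0, -1], [0, 0, 0, 0, 0, -1], [0, 0, 0, 0, 0, -1], [0, 0, 0, 0, 0, -1], [0, 0, 0, 0, 0, -1], [0, 0, 0, 0, 0, -1], [0, 0, 0, 0, 0, 0], [0, 0, 0, 0, 0, 0]])

```text
time: 4.1
ee_pos: [0.5706, -0.1113, 0.2364]
eef_rot: [0.103, 0.995, -0.0, -0.0]
ft_force: [0.4, 0.1, 0.2]
width: 0.0602
grip_force: 0.0
```

```bash
python3 - <<'E'
from h import *
s=read_state(); print(s["time"],s["ee_pos"],s["eef_rot"],s["joint_positions"],s["ft_force"],s["torque"])
M=R.from_quat(s["eef_rot"]).as_matrix(); print(M.round(3))
c,W=cam("wrist"); np.save("w.npy",W); save("pics/w1.png",cv2.resize(c["pixels"],(768,576)))
m=(abs(W[...,2]-.098)<.005); b=cv2.minAreaRect(W[m][:,:2].astype(np.float32)*1000); print(m.sum(),b)
m=(abs(W[...,2]-.05)<.004)&(c["pixels"].sum(-1)>300); b=cv2.minAreaRect(W[m][:,:2].astype(np.float32)*1000); print(m.sum(),b)
E
```

```text
4.1 [ 0.57056565 -0.11130886  0.23637679] [ 1.02687407e-01  9.94713667e-01 -1.33816954e-05 -1.31696537e-04] [ 0.73668038  0.32755922 -0.76678966  1.54910889  0.23039245  1.3583542
  1.31273077] [0.42276053 0.13552552 0.24796646] [ 0.12720906 -0.13245941 -0.03373698]
[[-0.979  0.204 -0.   ]
 [ 0.204  0.979  0.   ]
 [ 0.    -0.    -1.   ]]
676 ((561.0193481445312, -256.06414794921875), (310.6570739746094, 46.04280471801758), 87.20240783691406)
3529 ((563.8936767578125, -230.51455688476562), (343.2095642089844, 109.39392852783203), 87.84916687011719)
```

View pics/w1.png

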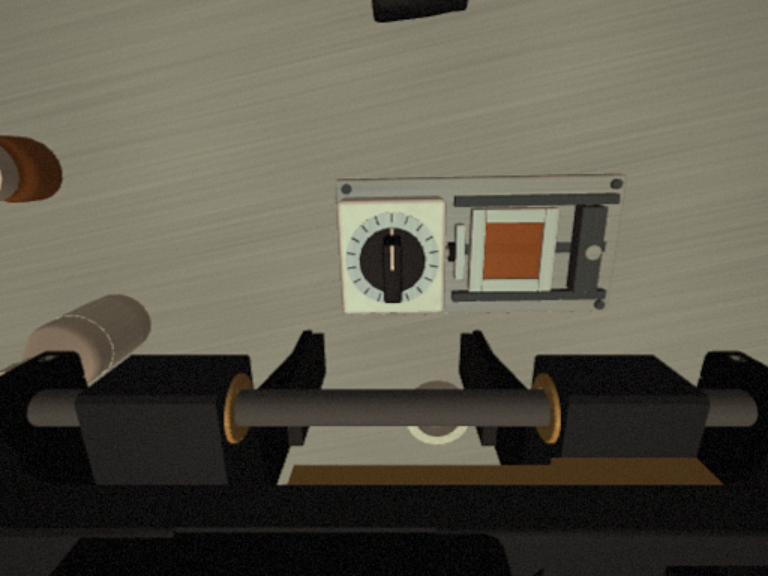

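```bash
python3 - <<'E'
from h import *
W=np.load("w.npy")
O=np.array([.5705,-.1115]); a=np.deg2rad(79.3); ey=np.array([np.cos(a),np.sin(a)]); ex=np.array([ey[1],-ey[0]])
def prof(W,nm):
    d=W[...,:2]-O; X=d@ex; Y=d@ey; Z=W[...,2]
    m=(abs(X)<.046)&(abs(Y)<.06)&(abs(Z-.098)<.004)
    b=cv2.minAreaRect(np.stack([X[m],Y[m]],-1).astype(np.float32)*1000); print(nm,"bartop (bed axes mm)",b)
    for lo,hi in((-.025,-.012),(.012,.025),(-.035,.035)):
        s=""
        for y in np.arange(.04,.21,.004):
            k=(X>lo)&(X<hi)&(abs(Y-y)<.002); s+=f"{y*1000:.0f}:{np.median(Z[k])*1000:.0f} " if k.sum()>2 else f"{y*1000:.0f}:- "
        print(nm,lo,s)
prof(W,"wrist"); prof(np.load("scene.npy"),"scene")
E
```

```text
wrist bartop (bed axes mm) ((-2.5470504760742188, 0.8002328872680664), (45.260677337646484, 13.779173851013184), 0.3255777359008789)
wrist -0.025 40:333 44:334 48:334 52:332 56:330 60:329 64:322 68:16 72:24 76:29 80:308 84:28 88:25 92:25 96:25 100:25 104:25 108:25 112:25 116:25 120:25 124:25 128:25 132:25 136:27 140:29 144:29 148:29 152:15 156:15 160:15 164:15 168:28 172:33 176:33 180:33 184:33 188:33 192:- 196:15 200:15 204:15 208:15 
wrist 0.012 40:50 44:49 48:- 52:15 56:15 60:31 64:31 68:15 72:26 76:30 80:307 84:27 88:25 92:25 96:25 100:25 104:25 108:26 112:25 116:25 120:25 124:25 128:25 132:26 136:27 140:29 144:29 148:29 152:15 156:15 160:15 164:15 168:26 172:33 176:33 180:33 184:33 188:33 192:- 196:- 200:15 204:15 208:15 
wrist -0.035 40:320 44:323 48:326 52:323 56:323 60:322 64:326 68:325 72:306 76:308 80:306 84:28 88:25 92:25 96:25 100:25 104:25 108:25 112:25 116:25 120:25 124:26 128:25 132:25 136:28 140:29 144:29 148:29 152:15 156:15 160:15 164:15 168:28 172:33 176:33 180:33 184:33 188:33 192:- 196:16 200:15 204:15 208:15 
scene bartop (bed axes mm) ((0.9988059997558594, -0.6
[... 259 characters left out ...]
27 148:- 152:- 156:14 160:15 164:22 168:31 172:32 176:32 180:32 184:32 188:31 192:- 196:- 200:14 204:14 208:13 
scene 0.012 40:49 44:48 48:- 52:- 56:26 60:30 64:29 68:16 72:26 76:28 80:28 84:24 88:24 92:24 96:24 100:24 104:24 108:24 112:24 116:24 120:23 124:24 128:24 132:24 136:26 140:28 144:28 148:- 152:- 156:14 160:14 164:20 168:32 172:32 176:32 180:32 184:32 188:30 192:- 196:- 200:14 204:14 208:14 
scene -0.035 40:49 44:48 48:- 52:31 56:27 60:30 64:29 68:15 72:25 76:28 80:28 84:26 88:24 92:25 96:24 100:24 104:24 108:25 112:24 116:24 120:24 124:25 128:24 132:24 136:27 140:28 144:28 148:27 152:- 156:14 160:14 164:21 168:32 172:32 176:32 180:32 184:32 188:31 192:- 196:14 200:14 204:14 208:13
```

The wrist view shows the bar near (393,268) with the white line pointing up, towards the robot. The jaw is at (460,250), the carrier spans 470–557 and the stop starts at about 575. From depth, the jaw-to-carrier gap is about 5 mm and the carrier-to-stop gap about 17.5 mm. Home is therefore expected near 22.5 mm, which is about 103° or 5.2 clicks. Next I'll descend and grip.

carry_out(moves=[[0, 0, 0.5, 0, 0, -0.15], [0, 0, 0.8, 0, 0, 0], [0, 0, 0.8, 0, 0, 0], [0, 0, 0.8, 0, 0, 0], [0, 0, 0.5, 0, 0, 0], [0, 0, 0.3, 0, 0, 0], [0, 0, 0.18, 0, 0, 0], [0, 0, 0, 0, 0, 0], [0, 0, 0, 0, 0, 0]])

```text
time: 5.28
ee_pos: [0.5712, -0.1113, 0.0822]
eef_rot: [0.091, 0.996, -0.0, 0.001]
ft_force: [-0.0, -0.1, -0.3]
width: 0.0602
grip_force: 0.0
```

carry_out(moves=[[0, 0, 0, 0, 0, 0], [0, 0, 0, 0, 0, 0], [0, 0, 0, 0, 0, 0], [0, 0, 0, 0, 0, 0], [0, 0, 0, 0, 0, 0], [0, 0, 0, 0, 0, 0], [0, 0, 0, 0, 0, 0], [0, 0, 0, 0, 0, 0]], fingers=5, force=25)

```text
time: 6.28
ee_pos: [0.5707, -0.1112, 0.0814]
eef_rot: [0.091, 0.996, 0.0, 0.0]
ft_force: [-0.2, -0.0, 0.2]
width: 0.0135
grip_force: 25.0
```

```bash
cat >> h.py <<'E'
def st():
    s=read_state(); M=R.from_quat(s["eef_rot"]).as_matrix()
    print("t %.2f"%s["time"],"p",s["ee_pos"].round(4),"yaw_y %.2f"%np.degrees(np.arctan2(M[1,1],M[0,1])),"F",s["ft_force"].round(1),"T",s["torque"].round(3),"w %.4f g %.1f q7 %.2f"%(s["width"],s["grip_force"],s["joint_positions"][6]))
E
python3 -c "
from h import *
st()"
```

```text
t 6.28 p [ 0.5707 -0.1112  0.0814] yaw_y 79.60 F [-0.2 -0.   0.2] T [ 0.256 -0.136 -0.099] w 0.0135 g 25.0 q7 1.25
```

carry_out(moves=[[0, 0, 0, 0, 0, 0.5], [0, 0, 0, 0, 0, 0.5], [0, 0, 0, 0, 0, 0.5], [0, 0, 0, 0, 0, 0.5], [0, 0, 0, 0, 0, 0.5], [0, 0, 0, 0, 0, 0], [0, 0, 0, 0, 0, 0]])

```text
time: 7.15
ee_pos: [0.5706, -0.1114, 0.0814]
eef_rot: [0.262, 0.965, -0.0, 0.0]
ft_force: [-0.3, -1.1, 1.1]
width: 0.014
grip_force: 25.0
```

```bash
cat > m.py <<'E'
from h import *
st()
for n in ("scene","side"):
    c,W=cam(n); O=np.array([.5710,-.1123]) if n=="scene" else np.array([.5693,-.1098])
    m=(np.linalg.norm(W[...,:2]-O,axis=-1)<.03)&(W[...,2]>.0615)&(W[...,2]<.072)
    np.save(n+"2.npy",W); np.save(n+"2p.npy",c["pixels"])
    a=np.deg2rad(79.3); ey=np.array([np.cos(a),np.sin(a)]); ex=np.array([ey[1],-ey[0]])
    d=W[...,:2]-O; X=d@ex; Y=d@ey; Z=W[...,2]
    s=""
    for y in np.arange(.04,.17,.003):
        k=(abs(X)>.01)&(abs(X)<.025)&(abs(Y-y)<.0015); s+=f"{y*1000:.0f}:{np.median(Z[k])*1000:.0f} " if k.sum()>2 else f"{y*1000:.0f}:- "
    print(n,s)
E
python3 m.py
```

```text
t 7.15 p [ 0.5706 -0.1114  0.0814] yaw_y 59.68 F [-0.3 -1.1  1.1] T [-0.078  0.016  0.018] w 0.0140 g 25.0 q7 0.93
scene 40:372 43:50 46:327 49:327 52:386 55:449 58:- 61:25 64:31 67:31 70:29 73:29 76:29 79:29 82:28 85:178 88:25 91:24 94:24 97:24 100:24 103:24 106:24 109:24 112:24 115:24 118:24 121:24 124:24 127:24 130:24 133:24 136:27 139:28 142:28 145:28 148:- 151:- 154:- 157:14 160:14 163:14 166:22 169:32 
side 40:312 43:51 46:162 49:379 52:387 55:389 58:153 61:31 64:31 67:31 70:30 73:30 76:29 79:30 82:84 85:148 88:167 91:163 94:173 97:26 100:26 103:26 106:26 109:26 112:25 115:26 118:25 121:26 124:26 127:26 130:- 133:29 136:30 139:30 142:26 145:26 148:- 151:- 154:- 157:- 160:- 163:33 166:33 169:33
```

One click has turned cleanly and the jaw has followed by about 4.4 mm. I'll go on to four clicks (80°), still about 5 mm short of home.

carry_out(moves=[[0, 0, 0, 0, 0, 0.5], [0, 0, 0, 0, 0, 0.5], [0, 0, 0, 0, 0, 0.5], [0, 0, 0, 0, 0, 0.5], [0, 0, 0, 0, 0, 0.5], [0, 0, 0, 0, 0, 0.5], [0, 0, 0, 0, 0, 0.5], [0, 0, 0, 0, 0, 0.5], [0, 0, 0, 0, 0, 0.5], [0, 0, 0, 0, 0, 0.5], [0, 0, 0, 0, 0, 0.5], [0, 0, 0, 0, 0, 0.5], [0, 0, 0, 0, 0, 0.5], [0, 0, 0, 0, 0, 0.5], [0, 0, 0, 0, 0, 0.5], [0, 0, 0, 0, 0, 0], [0, 0, 0, 0, 0, 0], [0, 0, 0, 0, 0, 0]])

```text
time: 9.5
ee_pos: [0.57, -0.1118, 0.0813]
eef_rot: [0.709, 0.705, -0.001, -0.0]
ft_force: [-4.5, -2.1, 3.9]
width: 0.014
grip_force: 25.0
```

```bash
python3 m.py; python3 -c "
from h import *
st()
p=np.load('scene2p.npy'); save('pics/s2.png',cv2.resize(p[220:370,110:310],(800,600),interpolation=2))"
```

```text
t 9.50 p [ 0.57   -0.1118  0.0813] yaw_y -0.31 F [-4.5 -2.1  3.9] T [-0.448  1.092 -0.028] w 0.0140 g 25.0 q7 -0.05
scene 40:327 43:325 46:327 49:325 52:453 55:- 58:- 61:14 64:14 67:14 70:14 73:15 76:20 79:22 82:25 85:28 88:27 91:28 94:28 97:24 100:24 103:24 106:24 109:24 112:24 115:24 118:24 121:24 124:24 127:24 130:24 133:24 136:24 139:24 142:24 145:24 148:28 151:28 154:28 157:28 160:- 163:- 166:26 169:32 
side 40:285 43:45 46:379 49:384 52:387 55:- 58:- 61:- 64:- 67:- 70:- 73:31 76:31 79:31 82:30 85:29 88:30 91:28 94:26 97:26 100:25 103:25 106:25 109:25 112:25 115:25 118:25 121:26 124:25 127:26 130:26 133:25 136:26 139:26 142:- 145:29 148:30 151:29 154:29 157:30 160:- 163:33 166:34 169:34 
t 9.60 p [ 0.57   -0.1118  0.0813] yaw_y -0.31 F [-5.2 -2.8  4.2] T [-0.422  1.068  0.024] w 0.0135 g 25.0 q7 -0.05
```

View pics/s2.png

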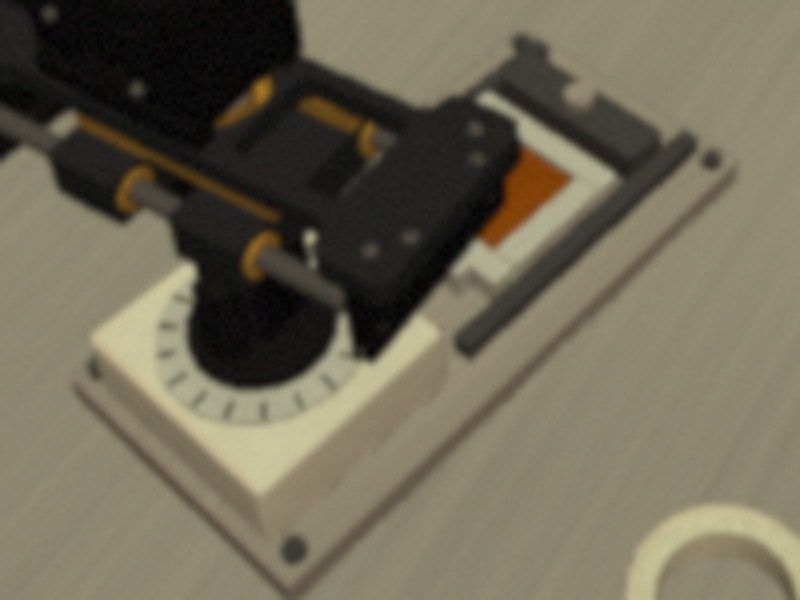

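The carrier is now being pushed, with about 5 mm left to the stop. I'll creep on, watching the torque about the dial axis.

carry_out(moves=[[0, 0, 0, 0, 0, 0.25], [0, 0, 0, 0, 0, 0.25], [0, 0, 0, 0, 0, 0.25], [0, 0, 0, 0, 0, 0.25], [0, 0, 0, 0, 0, 0.25], [0, 0, 0, 0, 0, 0.25], [0, 0, 0, 0, 0, 0], [0, 0, 0, 0, 0, 0]])

```text
time: 10.6
ee_pos: [0.5698, -0.1118, 0.0813]
eef_rot: [0.779, 0.627, -0.001, -0.0]
ft_force: [-6.5, -1.2, 5.2]
width: 0.0138
grip_force: 25.0
```

```bash
cat > f.py <<'E'
from h import *
T=[];F=[];A=[]
for i in range(5):
    viewer.camera("wrist"); s=read_state(); M=R.from_quat(s["eef_rot"]).as_matrix()
    T.append(s["torque"]);F.append(s["ft_force"]);A.append(79.6-np.degrees(np.arctan2(M[1,1],M[0,1])))
print("t %.2f angle %.2f"%(s["time"],np.mean(A)),"T",np.mean(T,0).round(3),"sd",np.std(T,0)[2].round(3),"F",np.mean(F,0).round(2),s["ee_pos"].round(4),s["width"].round(4))
E
python3 f.py
```

```text
Traceback (most recent call last):
  File "f.py", line 6, in <module>
    print("t %.2f angle %.2f"%(s["time"],np.mean(A)),"T",np.mean(T,0).round(3),"sd",np.std(T,0)[2].round(3),"F",np.mean(F,0).round(2),s["ee_pos"].round(4),s["width"].round(4))
                                                                                                                                                           ^^^^^^^^^^^^^^^^
AttributeError: 'float' object has no attribute 'round'
```

carry_out(moves=[[0, 0, 0, 0, 0, 0.25], [0, 0, 0, 0, 0, 0.25], [0, 0, 0, 0, 0, 0], [0, 0, 0, 0, 0, 0]])

```text
time: 11.35
ee_pos: [0.5698, -0.1118, 0.0813]
eef_rot: [0.8, 0.6, -0.001, -0.0]
ft_force: [-6.4, -2.1, 4.8]
width: 0.0143
grip_force: 25.0
```

```bash
python3 f.py
```

```text
Traceback (most recent call last):
  File "f.py", line 6, in <module>
    print("t %.2f angle %.2f"%(s["time"],np.mean(A)),"T",np.mean(T,0).round(3),"sd",np.std(T,0)[2].round(3),"F",np.mean(F,0).round(2),s["ee_pos"].round(4),s["width"].round(4))
                                                                                                                                                           ^^^^^^^^^^^^^^^^
AttributeError: 'float' object has no attribute 'round'
```

```bash
sed -i 's/,s\["width"\].round(4)//' f.py; python3 f.py; python3 m.py
```

```text
t 11.85 angle 95.92 T [-0.415  1.316 -0.074] sd 0.031 F [-6.45 -1.83  5.24] [ 0.5698 -0.1117  0.0813]
t 11.85 p [ 0.5698 -0.1117  0.0813] yaw_y -16.32 F [-6.1 -1.7  4.8] T [-0.409  1.315 -0.03 ] w 0.0137 g 25.0 q7 -0.31
scene 40:327 43:326 46:326 49:325 52:- 55:- 58:- 61:14 64:14 67:14 70:14 73:13 76:14 79:17 82:18 85:21 88:- 91:28 94:28 97:28 100:24 103:24 106:24 109:24 112:24 115:24 118:24 121:24 124:24 127:24 130:24 133:24 136:24 139:24 142:24 145:24 148:24 151:27 154:28 157:28 160:28 163:- 166:28 169:31 
side 40:320 43:44 46:376 49:383 52:388 55:- 58:- 61:- 64:- 67:- 70:- 73:- 76:31 79:32 82:31 85:29 88:29 91:29 94:29 97:28 100:25 103:25 106:26 109:26 112:25 115:26 118:25 121:26 124:25 127:25 130:26 133:26 136:26 139:26 142:26 145:- 148:29 151:30 154:29 157:30 160:- 163:- 166:34 169:33
```

carry_out(moves=[[0, 0, 0, 0, 0, 0.25], [0, 0, 0, 0, 0, 0.25], [0, 0, 0, 0, 0, 0], [0, 0, 0, 0, 0, 0]])

```text
time: 12.45
ee_pos: [0.5697, -0.1117, 0.0813]
eef_rot: [0.821, 0.571, -0.001, -0.0]
ft_force: [-7.1, -2.1, 5.2]
width: 0.0136
grip_force: 25.0
```

```bash
python3 f.py
```

```text
t 12.70 angle 99.91 T [-0.395  1.371 -0.006] sd 0.031 F [-6.78 -1.69  4.91] [ 0.5697 -0.1117  0.0813]
```

carry_out(moves=[[0, 0, 0, 0, 0, 0.25], [0, 0, 0, 0, 0, 0], [0, 0, 0, 0, 0, 0]])

```text
time: 13.08
ee_pos: [0.5697, -0.1117, 0.0813]
eef_rot: [0.831, 0.557, -0.001, -0.0]
ft_force: [-5.9, -1.2, 5.2]
width: 0.0138
grip_force: 25.0
```

```bash
python3 f.py
```

```text
t 13.32 angle 101.90 T [-0.405  1.428  0.042] sd 0.023 F [-6.5  -1.32  4.99] [ 0.5697 -0.1117  0.0813]
```

carry_out(moves=[[0, 0, 0, 0, 0, 0.25], [0, 0, 0, 0, 0, 0], [0, 0, 0, 0, 0, 0]])

```text
time: 13.7
ee_pos: [0.5697, -0.1117, 0.0813]
eef_rot: [0.84, 0.542, -0.001, -0.0]
ft_force: [-7.0, -1.9, 5.9]
width: 0.0136
grip_force: 25.0
```

```bash
python3 f.py
```

```text
t 13.95 angle 103.90 T [-0.402  1.466  0.103] sd 0.021 F [-6.54 -2.11  5.4 ] [ 0.5697 -0.1117  0.0813]
```

carry_out(moves=[[0, 0, 0, 0, 0, 0.2], [0, 0, 0, 0, 0, 0], [0, 0, 0, 0, 0, 0]])

```text
time: 14.32
ee_pos: [0.5697, -0.1117, 0.0813]
eef_rot: [0.848, 0.531, -0.001, -0.0]
ft_force: [-6.7, -1.3, 5.5]
width: 0.014
grip_force: 25.0
```

```bash
python3 f.py; python3 m.py
```

```text
t 14.57 angle 105.50 T [-0.378  1.467  0.099] sd 0.025 F [-6.79 -2.06  5.92] [ 0.5697 -0.1117  0.0813]
t 14.57 p [ 0.5697 -0.1117  0.0813] yaw_y -25.89 F [-7.2 -2.5  5.6] T [-0.399  1.422  0.124] w 0.0138 g 25.0 q7 -0.47
scene 40:327 43:326 46:325 49:326 52:- 55:- 58:- 61:15 64:15 67:14 70:- 73:14 76:14 79:16 82:22 85:29 88:28 91:28 94:28 97:28 100:28 103:24 106:24 109:24 112:24 115:24 118:24 121:24 124:24 127:24 130:24 133:24 136:24 139:24 142:24 145:24 148:24 151:25 154:28 157:28 160:28 163:28 166:29 169:32 
side 40:233 43:48 46:377 49:383 52:389 55:202 58:- 61:- 64:- 67:- 70:- 73:- 76:- 79:31 82:31 85:30 88:29 91:30 94:29 97:28 100:25 103:25 106:26 109:25 112:26 115:26 118:26 121:26 124:26 127:25 130:26 133:25 136:26 139:26 142:26 145:27 148:- 151:29 154:30 157:30 160:- 163:32 166:- 169:34
```

So far the torque follows the bare click curve, so the carrier isn't home yet. I'll keep going in small steps.

carry_out(moves=[[0, 0, 0, 0, 0, 0.2], [0, 0, 0, 0, 0, 0], [0, 0, 0, 0, 0, 0]])

```text
time: 15.05
ee_pos: [0.5696, -0.1117, 0.0813]
eef_rot: [0.855, 0.519, -0.001, -0.0]
ft_force: [-7.7, -1.3, 5.0]
width: 0.0139
grip_force: 25.0
```

```bash
python3 f.py
```

```text
t 15.30 angle 107.10 T [-0.403  1.491  0.083] sd 0.026 F [-6.94 -1.8   5.75] [ 0.5696 -0.1117  0.0813]
```

carry_out(moves=[[0, 0, 0, 0, 0, 0.2], [0, 0, 0, 0, 0, 0], [0, 0, 0, 0, 0, 0]])

```text
time: 15.68
ee_pos: [0.5696, -0.1117, 0.0813]
eef_rot: [0.862, 0.507, -0.001, -0.0]
ft_force: [-7.2, -1.2, 5.8]
width: 0.0137
grip_force: 25.0
```

```bash
python3 f.py
```

```text
t 15.93 angle 108.70 T [-0.371  1.532  0.039] sd 0.013 F [-6.91 -1.67  6.11] [ 0.5696 -0.1117  0.0813]
```

carry_out(moves=[[0, 0, 0, 0, 0, 0.2], [0, 0, 0, 0, 0, 0], [0, 0, 0, 0, 0, 0]])

```text
time: 16.3
ee_pos: [0.5696, -0.1117, 0.0813]
eef_rot: [0.869, 0.495, -0.001, -0.0]
ft_force: [-6.7, -1.4, 6.6]
width: 0.0138
grip_force: 25.0
```

```bash
python3 f.py
```

```text
t 16.55 angle 110.30 T [-0.359  1.558 -0.02 ] sd 0.017 F [-7.32 -1.67  6.07] [ 0.5696 -0.1117  0.0813]
```

carry_out(moves=[[0, 0, 0, 0, 0, 0.2], [0, 0, 0, 0, 0, 0], [0, 0, 0, 0, 0, 0]])

```text
time: 16.92
ee_pos: [0.5696, -0.1117, 0.0813]
eef_rot: [0.876, 0.482, -0.001, -0.0]
ft_force: [-7.3, -1.6, 5.8]
width: 0.0135
grip_force: 25.0
```

```bash
python3 f.py;python3 m.py
```

```text
t 17.18 angle 111.91 T [-0.326  1.593 -0.082] sd 0.029 F [-7.54 -1.32  5.56] [ 0.5696 -0.1117  0.0813]
t 17.18 p [ 0.5696 -0.1117  0.0813] yaw_y -32.31 F [-7.4 -0.9  5.4] T [-0.302  1.593 -0.103] w 0.0138 g 25.0 q7 -0.57
scene 40:326 43:326 46:326 49:325 52:417 55:- 58:- 61:- 64:13 67:14 70:14 73:14 76:14 79:14 82:23 85:29 88:29 91:28 94:28 97:28 100:28 103:25 106:24 109:24 112:24 115:24 118:24 121:24 124:24 127:24 130:24 133:23 136:24 139:23 142:24 145:24 148:24 151:24 154:26 157:28 160:27 163:28 166:29 169:32 
side 40:280 43:51 46:237 49:384 52:386 55:- 58:16 61:- 64:- 67:- 70:- 73:- 76:- 79:- 82:32 85:31 88:30 91:29 94:29 97:28 100:28 103:25 106:25 109:25 112:25 115:26 118:26 121:26 124:25 127:26 130:26 133:26 136:25 139:25 142:26 145:26 148:- 151:- 154:30 157:30 160:- 163:- 166:34 169:33
```

carry_out(moves=[[0, 0, 0, 0, 0, 0.2], [0, 0, 0, 0, 0, 0], [0, 0, 0, 0, 0, 0]])

```text
time: 17.65
ee_pos: [0.5696, -0.1117, 0.0813]
eef_rot: [0.883, 0.47, -0.001, -0.0]
ft_force: [-7.3, -0.9, 6.7]
width: 0.014
grip_force: 25.0
```

```bash
python3 f.py
```

```text
t 17.90 angle 113.51 T [-0.319  1.596 -0.103] sd 0.018 F [-7.13 -1.4   5.88] [ 0.5696 -0.1117  0.0813]
```

carry_out(moves=[[0, 0, 0, 0, 0, 0.2], [0, 0, 0, 0, 0, 0], [0, 0, 0, 0, 0, 0]])

```text
time: 18.27
ee_pos: [0.5695, -0.1117, 0.0813]
eef_rot: [0.889, 0.458, -0.001, -0.0]
ft_force: [-7.6, -1.7, 6.4]
width: 0.0138
grip_force: 25.0
```

```bash
python3 f.py
```

```text
t 18.52 angle 115.11 T [-0.328  1.613 -0.021] sd 0.025 F [-7.18 -1.97  6.5 ] [ 0.5696 -0.1117  0.0813]
```

The torque is now 0.08 N m above the click curve, so contact with the stop began at about 113.7°. I'll make one more small step to a firm press.

carry_out(moves=[[0, 0, 0, 0, 0, 0.2], [0, 0, 0, 0, 0, 0], [0, 0, 0, 0, 0, 0]])

```text
time: 18.9
ee_pos: [0.5695, -0.1116, 0.0813]
eef_rot: [0.895, 0.445, -0.001, -0.0]
ft_force: [-8.0, -1.6, 6.7]
width: 0.0137
grip_force: 25.0
```

```bash
python3 f.py; python3 m.py
```

```text
t 19.15 angle 116.70 T [-0.306  1.635  0.04 ] sd 0.025 F [-7.65 -1.52  6.35] [ 0.5695 -0.1116  0.0813]
t 19.15 p [ 0.5695 -0.1116  0.0813] yaw_y -37.10 F [-8.1 -2.   6.2] T [-0.294  1.68   0.013] w 0.0139 g 25.0 q7 -0.65
scene 40:327 43:324 46:324 49:325 52:- 55:- 58:- 61:14 64:14 67:14 70:14 73:14 76:14 79:14 82:24 85:30 88:29 91:28 94:28 97:28 100:28 103:24 106:24 109:24 112:24 115:24 118:24 121:24 124:24 127:24 130:24 133:24 136:23 139:24 142:24 145:24 148:24 151:24 154:26 157:28 160:28 163:28 166:29 169:32 
side 40:276 43:48 46:237 49:381 52:383 55:- 58:15 61:- 64:- 67:- 70:- 73:- 76:- 79:- 82:32 85:31 88:30 91:30 94:30 97:28 100:27 103:25 106:26 109:26 112:25 115:27 118:26 121:26 124:26 127:25 130:26 133:26 136:25 139:25 142:26 145:26 148:- 151:29 154:29 157:30 160:- 163:- 166:33 169:34
```

carry_out(moves=[[0, 0, 0, 0, 0, 0.18], [0, 0, 0, 0, 0, 0], [0, 0, 0, 0, 0, 0]])

```text
time: 19.62
ee_pos: [0.5695, -0.1116, 0.0813]
eef_rot: [0.901, 0.434, -0.001, -0.0]
ft_force: [-8.0, -1.3, 6.4]
width: 0.0138
grip_force: 25.0
```

```bash
python3 f.py
```

```text
t 19.88 angle 118.13 T [-0.327  1.683  0.137] sd 0.035 F [-7.63 -1.45  6.09] [ 0.5695 -0.1116  0.0813]
```

At about 15 N, the carrier is firmly home. Contact was at about 114.3° (5.7 clicks), past the midway point at 110°. Three clicks back therefore pass detents 5 and 4 and end in detent 3 (60°), for about 11.8 mm clear. I'll turn back 58.1°.

carry_out(moves=[[0, 0, 0, 0, 0, -0.485], [0, 0, 0, 0, 0, -0.485], [0, 0, 0, 0, 0, -0.485], [0, 0, 0, 0, 0, -0.485], [0, 0, 0, 0, 0, -0.485], [0, 0, 0, 0, 0, -0.485], [0, 0, 0, 0, 0, -0.485], [0, 0, 0, 0, 0, -0.485], [0, 0, 0, 0, 0, -0.485], [0, 0, 0, 0, 0, -0.485], [0, 0, 0, 0, 0, -0.485], [0, 0, 0, 0, 0, -0.485], [0, 0, 0, 0, 0, -0.485], [0, 0, 0, 0, 0, -0.485], [0, 0, 0, 0, 0, -0.485], [0, 0, 0, 0, 0, 0], [0, 0, 0, 0, 0, 0], [0, 0, 0, 0, 0, 0]])

```text
time: 22.12
ee_pos: [0.5702, -0.1118, 0.0813]
eef_rot: [0.577, 0.817, -0.0, -0.0]
ft_force: [-5.0, -2.6, 4.1]
width: 0.0137
grip_force: 25.0
```

```bash
python3 f.py; python3 m.py
```

```text
t 22.38 angle 60.11 T [-0.572  0.997  0.018] sd 0.016 F [-5.06 -2.65  3.63] [ 0.5703 -0.1117  0.0813]
t 22.38 p [ 0.5703 -0.1117  0.0813] yaw_y 19.49 F [-5.  -2.4  3.9] T [-0.579  1.004  0.02 ] w 0.0139 g 25.0 q7 0.28
scene 40:156 43:156 46:325 49:325 52:383 55:452 58:- 61:14 64:14 67:14 70:15 73:29 76:29 79:14 82:13 85:14 88:14 91:21 94:28 97:28 100:28 103:24 106:24 109:24 112:24 115:24 118:24 121:24 124:24 127:24 130:24 133:24 136:24 139:24 142:24 145:24 148:24 151:24 154:26 157:27 160:28 163:28 166:29 169:32 
side 40:314 43:47 46:327 49:379 52:389 55:385 58:- 61:- 64:- 67:- 70:31 73:29 76:27 79:30 82:- 85:- 88:29 91:30 94:29 97:27 100:28 103:26 106:26 109:25 112:25 115:25 118:26 121:27 124:25 127:25 130:25 133:26 136:25 139:25 142:26 145:26 148:- 151:- 154:29 157:30 160:- 163:32 166:33 169:34
```

The dial is in detent 3 with torque near zero, and the jaw–carrier gap is about 12 mm. Releasing and retreating upward.

carry_out(moves=[[0, 0, 0, 0, 0, 0], [0, 0, 0, 0, 0, 0], [0, 0, 0, 0, 0, 0], [0, 0, 0, 0, 0, 0], [0, 0, 0, 0, 0, 0], [0, 0, 0, 0, 0, 0]], fingers=50)

```text
time: 23.22
ee_pos: [0.5707, -0.1112, 0.0814]
eef_rot: [0.577, 0.817, 0.0, 0.0]
ft_force: [0.1, -0.1, 0.1]
width: 0.0497
grip_force: 0.0
```

carry_out(moves=[[0, 0, -0.4, 0, 0, 0], [0, 0, -0.8, 0, 0, 0], [0, 0, -0.8, 0, 0, 0], [0, 0, -0.8, 0, 0, 0], [0, 0, -0.8, 0, 0, 0], [0, 0, -0.4, 0, 0, 0], [0, 0, 0, 0, 0, 0], [0, 0, 0, 0, 0, 0], [0, 0, 0, 0, 0, 0]])

```text
time: 24.35
ee_pos: [0.5702, -0.1112, 0.2401]
eef_rot: [0.577, 0.817, -0.0, -0.001]
ft_force: [1.1, -0.0, -0.2]
width: 0.05
grip_force: 0.0
```

```bash
python3 m.py; python3 - <<'E'
from h import *
for n,O in(("scene",(.5710,-.1123)),("side",(.5693,-.1098))):
    W=np.load(n+"2.npy"); m=(np.linalg.norm(W[...,:2]-O,axis=-1)<.03)&(abs(W[...,2]-.098)<.004)
    print(n,cv2.minAreaRect(W[m][:,:2].astype(np.float32)*1000))
p=np.load('scene2p.npy'); save('pics/s3.png',cv2.resize(p[200:374,90:322],(800,600),interpolation=2))
E
```

```text
t 24.35 p [ 0.5702 -0.1112  0.2401] yaw_y 19.56 F [ 1.1 -0.  -0.2] T [ 0.043 -0.139  0.01 ] w 0.0500 g 0.0 q7 0.34
scene 40:49 43:49 46:- 49:- 52:- 55:- 58:- 61:14 64:14 67:14 70:22 73:30 76:29 79:29 82:14 85:14 88:14 91:23 94:28 97:28 100:28 103:25 106:24 109:24 112:24 115:24 118:24 121:24 124:24 127:24 130:24 133:24 136:24 139:24 142:24 145:24 148:24 151:24 154:25 157:28 160:28 163:28 166:30 169:32 
side 40:47 43:36 46:307 49:310 52:314 55:309 58:309 61:- 64:- 67:31 70:32 73:27 76:27 79:30 82:- 85:- 88:29 91:29 94:29 97:29 100:27 103:26 106:26 109:25 112:26 115:26 118:26 121:26 124:26 127:25 130:26 133:26 136:27 139:26 142:26 145:26 148:- 151:- 154:30 157:30 160:31 163:- 166:34 169:34 
scene ((571.2455444335938, -112.89336395263672), (14.043680191040039, 45.60850524902344), 19.16284942626953)
side ((570.5155029296875, -111.07683563232422), (13.100358963012695, 46.22859191894531), 18.250835418701172)
```

View pics/s3.png

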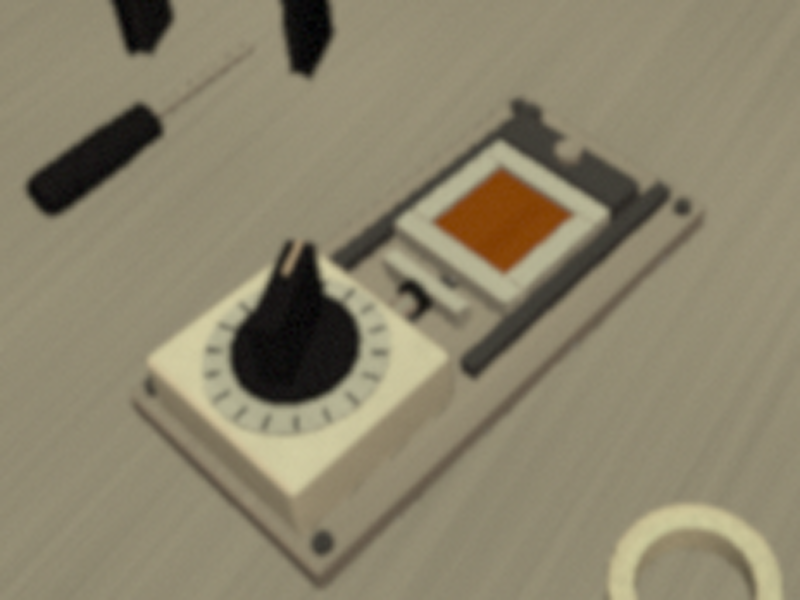

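The picture shows the carrier against the stop (top corner at about (500,145)) and the jaw at (430,285) with a visible gap to the carrier. The dial is released and its bar has turned by 60°. The measured clearance is about 11.5 mm, inside 9.5–16 mm, so I'm handing in.

```bash
python3 -c "
from bench import r
print(r.close_job())"
```

```text
the job is handed in; nothing more can be done
None
```

The carrier was pressed home at about 15 N, the dial turned back three clicks and released with the jaw about 11.5 mm clear, and the job is handed in (no verdict was returned).

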